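# Put the vacuum on the loaded filtration station

### The arm

A 6-joint arm with a two-finger parallel gripper is mounted at the origin on the work surface. World frame = base frame: x ahead of the robot, y to its left, z up, the work surface at z = 0. Lengths are in m, angles in degrees, forces in N, time in s.
With the tool pointing down it reaches from about 0.4 to 0.825 m from the base axis. Payload 7 kg.
Tool frame: the origin (TCP) lies at the very end of the fingers, on their centre line; the grasp point (between the pads) lies 19 mm behind it (ctrl.grip_depth is the distance from the TCP to the grasp point, in m); z points along the fingers, y is the line along which they close (so a half turn about z gives the same grasp; the last joint's range is limited). The gripper opens to 88 mm and grips with 3 to 60 N. Pads are 19 mm wide; open, the fingers measure 130 mm over their backs; the gripper's body (78 mm by 193 mm) begins 47 mm behind the grasp point.
Start: joints at [-51.904, 20.546, 0.682, 0, -70.136, -16.507], TCP at [0.248, -0.628, 0.227] pointing down, gripper open.
Joint ranges: [-176.03, 176.03], [-82.01, 121.73], [-58.28, 71.71], [-173.87, 95.51], [-174.79, -0.11], [-173.66, 173.66]. Speed limits (degrees/s): [136.94, 136.94, 172.46, 180, 180, 180].

### API

Orientations are given as [roll, pitch, yaw] about the fixed x, y, z axes, in that order (R = Rz(yaw) Ry(pitch) Rx(roll)).
In Python, from plant import get_obs, eyes, ctrl, spotter gives the robot as it stands.
- The arm moves only by the shell command python3 -m crank 'ROWS'. ROWS is JSON, one flat list of numbers, 7 for each row, row after row: the turn, a rotation vector about the tool's x, y, z in rad, then the shift along the tool's x, y, z in mm, then the opening, from 0 (shut) to 1 (fully open). A call has 1 to 5 rows; each row shifts and turns the commanded pose from where the row before left it, along the tool's axes as they then stand; what a row does not reach is not made up. A row lasts 1/8 s, in which the tool goes at most 62.5 mm and 10.7 degrees, less where a joint would pass 70% of its speed; a pose out of reach is approached as far as the arm can. A call is refused whole if a number of a shift passes 62.5 or a number of a turn 0.188, either way. A call with a gripper value outside its range is refused whole. The fingers move at their own pace and stop on an object; the grip force is fixed at half the most. Time passes only in rows, so rows that do not move let the fingers close. It gives the time, the measured TCP pose, the force, the opening and the grip force at its end, in the units of the state.
- get_obs(): the state, without advancing time (a new reading comes with each control period).
- eyes.snapshot(name): name is "scene" or "top" or "wrist"; returns the picture (480x640x3 uint8, blue, green, red); there is no depth.
- eyes.camera_model(name): a dict with "fx", "fy", "cx", "cy" (pixels), "extrinsics" (4x4, takes a point from camera to world coordinates). Camera axes: x right, y down, z forward; pixel columns grow to the right and rows downward; lengths in m; the calibration is good to about 2 mm. A picture is of the moment at which its call begins: read the wrist's pose just before it. camera_model takes no time and is no camera call; for the wrist camera it gives the pose at the moment of the call.
- ctrl.close_job(): hands the job in; it is judged then, once.
Trained networks look in the newest picture that a camera, given by its name, has taken for a name from the list of things; names that differ only in an ending like _2 or _b are one class to them, and where a whole thing is asked for, a point or a joint stands for the part that bears it (a point fixed in the world has none). Each returns a list of dicts, best first, with "p" (0 to 1); they miss things now and then, are a little off and sometimes report something else, mostly with a low value. They report only what shows in the picture. A call takes as long as a camera call.
- spotter.outline_of(camera, target): "region" (480x640 bool, what is visible of it) and "rect" ([left, top, width, height] in pixels, round what is visible of it).
- spotter.place_of(camera, target): "location" ([column, row] in pixels: a listed point, or the origin of a listed thing).
The state is a dict: "clock": time; "joint_pos": joint angles; "qvel": joint speeds; "tau": joint torques, N m; "tool_pos": TCP position; "orientation": TCP orientation; "force": force on the tool from outside, world axes, zero at the start; "moment": the same for the moment, N m; "opening": finger opening in m; "gripper_force": force on a finger pad.
Only numpy, scipy, OpenCV 4.12 (cv2) and the standard library are available. Lean on these libraries where they do the work, as an engineer would, in place of code of your own. Each camera call takes 0.05 s, during which the arm holds its last target. There are 200 camera calls.

### The job

On the three-place vacuum filtration manifold, put the vacuum on the station that carries the funnel and shut off the empty ones: pushing gently with a fingertip, flip the funnel station's toggle lever over to open, and flip the lever that was left open at an empty station over to closed, each until it snaps fully home. Leave the lever that is already closed at the other empty station alone, do not grip the levers, and do not move or lift the funnel or anything standing around.

Things in the scene. Friction and masses are not known exactly. Their poses are not given: they have to be found in the camera images.
- manifold: Filtration manifold: low stainless housing, fixed to the bench, 150 mm deep (x), 470 mm wide (y), flat top 60 mm above the bench. Origin on the bench under its centre; +x points from the valves (front, the robot's side) to the funnel bases (back), +y along the row. Three identical stations a, b, c sit on top at y = -150, 0, +150 mm in changing order, each a toggle valve in front and a funnel base behind.
- lever_a (a joint): Toggle lever of station a, hinged along manifold y. 0 = closed: leans 0.5 rad from upright to the front (-x, away from its funnel base). 1.0 = open: leans 0.5 rad to the back. A spring resists up to upright (0.5) with about 0.16 N m, i.e. some 3 N at the tip plus rubbing; once past upright it snaps to the other hard stop by itself. Stop pushing 5 to 15 mm past upright: do not jam it on its stop.
- tip_a (a point): Free end of station a's lever, on its axis, 62 mm from the pivot. Lever: straight black round bat grip from 22 to 62 mm from the pivot, 11 mm thick below, 16 mm near the tip, on an 8 mm steel rod. At either stop the tip is 160 mm above the bench and 30 mm before or behind the pivot; upright, 168 mm above the bench.
- grip_a (a point): Middle of the black grip of station a's lever, on its axis, 42 mm from the pivot.
- pivot_a (a point): Pivot of station a's lever, 106 mm above the bench, at manifold x = -45 mm, in a steel yoke 22 mm wide (y), 16 mm deep, its top 8 mm above the pivot. Fixed to the manifold; same axes as the manifold. Apart from the lever nothing rises above the yoke's top within 50 mm of the pivot. (A gauge, 121 mm high, stands behind at the +y end.)
- base_a (a point): Centre of the flat top of station a's funnel base, 54 mm across, 96 mm above the bench, 85 mm straight behind (manifold +x) the pivot. Empty, or with the funnel standing on it.
- lever_b (a joint): Toggle lever of station b, hinged along manifold y. 0 = closed: leans 0.5 rad from upright to the front (-x, away from its funnel base). 1.0 = open: leans 0.5 rad to the back. A spring resists up to upright (0.5) with about 0.16 N m, i.e. some 3 N at the tip plus rubbing; once past upright it snaps to the other hard stop by itself. Stop pushing 5 to 15 mm past upright: do not jam it on its stop.
- tip_b (a point): Free end of station b's lever, on its axis, 62 mm from the pivot. Lever: straight black round bat grip from 22 to 62 mm from the pivot, 11 mm thick below, 16 mm near the tip, on an 8 mm steel rod. At either stop the tip is 160 mm above the bench and 30 mm before or behind the pivot; upright, 168 mm above the bench.
- grip_b (a point): Middle of the black grip of station b's lever, on its axis, 42 mm from the pivot.
- pivot_b (a point): Pivot of station b's lever, 106 mm above the bench, at manifold x = -45 mm, in a steel yoke 22 mm wide (y), 16 mm deep, its top 8 mm above the pivot. Fixed to the manifold; same axes as the manifold. Apart from the lever nothing rises above the yoke's top within 50 mm of the pivot. (A gauge, 121 mm high, stands behind at the +y end.)
- base_b (a point): Centre of the flat top of station b's funnel base, 54 mm across, 96 mm above the bench, 85 mm straight behind (manifold +x) the pivot. Empty, or with the funnel standing on it.
- lever_c (a joint): Toggle lever of station c, hinged along manifold y. 0 = closed: leans 0.5 rad from upright to the front (-x, away from its funnel base). 1.0 = open: leans 0.5 rad to the back. A spring resists up to upright (0.5) with about 0.16 N m, i.e. some 3 N at the tip plus rubbing; once past upright it snaps to the other hard stop by itself. Stop pushing 5 to 15 mm past upright: do not jam it on its stop.
- tip_c (a point): Free end of station c's lever, on its axis, 62 mm from the pivot. Lever: straight black round bat grip from 22 to 62 mm from the pivot, 11 mm thick below, 16 mm near the tip, on an 8 mm steel rod. At either stop the tip is 160 mm above the bench and 30 mm before or behind the pivot; upright, 168 mm above the bench.
- grip_c (a point): Middle of the black grip of station c's lever, on its axis, 42 mm from the pivot.
- pivot_c (a point): Pivot of station c's lever, 106 mm above the bench, at manifold x = -45 mm, in a steel yoke 22 mm wide (y), 16 mm deep, its top 8 mm above the pivot. Fixed to the manifold; same axes as the manifold. Apart from the lever nothing rises above the yoke's top within 50 mm of the pivot. (A gauge, 121 mm high, stands behind at the +y end.)
- base_c (a point): Centre of the flat top of station c's funnel base, 54 mm across, 96 mm above the bench, 85 mm straight behind (manifold +x) the pivot. Empty, or with the funnel standing on it.
- funnel: The filter funnel in use: a round open stainless steel cup, 66 mm across the mouth and 68 mm tall, standing loose on the base of one station, so that its rim is 164 mm above the bench. Origin at the centre of its underside. The station whose base point is nearest to it is the loaded one.
- spare_funnel: A second funnel, the same shape and size, standing on the bench and not in use. Origin under its centre.
- dish: Lidded petri dish, 60 mm across, 15 mm tall, lying on the housing's top between two funnel bases. Origin under its centre.
- stopper: Dark rubber stopper, 38 mm across, 28 mm tall, standing on the housing's top between the other two funnel bases. Origin under its centre.
- dish_stack: Stack of petri dishes, 60 mm across, 45 mm tall, on the bench in front. Origin under its centre.
- amber_bottle: Amber glass bottle, 66 mm across, 150 mm tall, on the bench. Origin under its centre.
- beaker: Open glass beaker, 70 mm across, 90 mm tall, on the bench. Origin under its centre.
- filter_box: White box of filters, 75 x 75 mm, 45 mm tall, on the bench. Origin under its centre.

How it is judged:
By the outcome, as a careful person would: the job done as asked, in the order asked, and still so for the second after the job is handed in, with the robot touching nothing.
It also fails if it takes over 38 s, if anything falls off the work surface, if the arm or the gripper's body presses on something with over 40 N, if the wrist force passes 120 N, or if a joint passes its speed limit or range.

## Working session

There is one attempt and no reset: what is moved stays moved. The work goes in short steps, Python scripts to look and compute and a shell command to move; the robot and the scene stay as the last step left them, time stands still between calls to the robot, and variables do not carry over. Pictures are saved under pics/ and viewed, at most 10 in all, crops included, and the job is handed in when it is done.

```bash
mkdir -p pics; python3 - <<'E'
from plant import get_obs, eyes, ctrl, spotter
import cv2,numpy as np
o=get_obs();print({k:np.round(o[k],3) for k in('clock','tool_pos','orientation','force','opening')})
for c in('scene','top'):
    cv2.imwrite(f'pics/{c}0.png',eyes.snapshot(c))
    m=eyes.camera_model(c);print(c,m['fx'],m['cx'],m['cy'],np.round(m['extrinsics'],3).tolist())
    for t in('manifold','tip_a','pivot_a','base_a','funnel','spare_funnel'):
        print(t,[(np.round(d['location'],1).tolist(),round(d['p'],2)) for d in spotter.place_of(c,t)][:6])
E
```

```text
{'clock': np.float64(0.0), 'tool_pos': array([ 0.248, -0.627,  0.226]), 'orientation': array([ 1.79907e+02, -8.00000e-03, -1.58417e+02]), 'force': array([ 0.274, -0.748, -0.019]), 'opening': np.float64(0.088)}
scene 451.71887709242236 313.2178837846846 238.17969375630068 [[0.164, 0.734, -0.659, 1.173], [0.986, -0.128, 0.103, -0.078], [-0.009, -0.667, -0.745, 0.918], [0.0, 0.0, 0.0, 1.0]]
manifold [([294.1, 311.1], 0.7)]
tip_a [([360.3, 252.3], 0.67), ([230.0, 240.6], 0.54), ([291.8, 264.2], 0.4)]
pivot_a [([359.6, 273.9], 0.82), ([293.6, 270.8], 0.64), ([294.4, 311.8], 0.18)]
base_a [([221.0, 300.4], 0.68), ([359.7, 310.4], 0.68), ([289.3, 304.1], 0.62)]
funnel [([220.0, 294.4], 0.8)]
spare_funnel [([176.4, 247.2], 0.77), ([463.0, 223.1], 0.55)]
top 557.0777818986638 317.5833395201837 252.41020615637808 [[-0.019, -0.997, 0.078, 0.391], [-1.0, 0.02, 0.01, 0.013], [-0.012, -0.078, -0.997, 1.416], [0.0, 0.0, 0.0, 1.0]]
manifold [([341.5, 220.5], 0.8)]
tip_a [([399.2, 254.8], 0.64), ([271.0, 222.8], 0.56), ([338.2, 215.3], 0.48), ([374.2, 211.9], 0.41)]
pivot_a [([274.5, 220.1], 0.83), ([339.7, 230.3], 0.79), ([399.6, 246.3], 0.7)]
base_a [([286.6, 181.9], 0.67), ([347.7, 199.1], 0.6)]
funnel [([405.1, 213.1], 0.81), ([395.5, 254.1], 0.72)]
spare_funnel [([452.7, 321.0], 0.8), ([339.9, 231.3], 0.65)]
```

View pics/scene0.png

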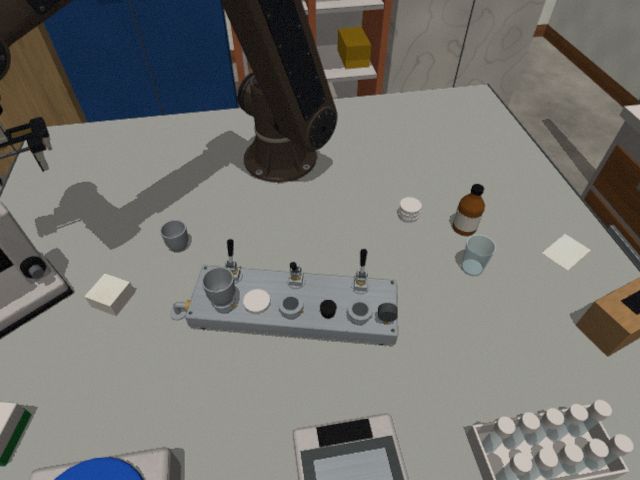

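View pics/top0.png

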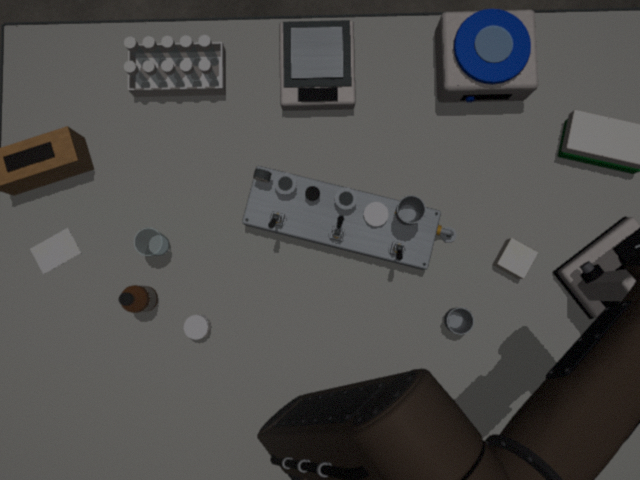

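```bash
cat > h.py <<'E'
import numpy as np
from plant import eyes,get_obs
def ray(c,px,z):
    m=eyes.camera_model(c);E=np.array(m['extrinsics'])
    d=E[:3,:3]@np.array([(px[0]-m['cx'])/m['fx'],(px[1]-m['cy'])/m['fy'],1.]);o=E[:3,3]
    return o+d*(z-o[2])/d[2]
def proj(c,P):
    m=eyes.camera_model(c);E=np.array(m['extrinsics']);q=E[:3,:3].T@(np.array(P)-E[:3,3])
    return np.array([m['fx']*q[0]/q[2]+m['cx'],m['fy']*q[1]/q[2]+m['cy']])
E
python3 - <<'E'
from h import *
for n,z,ts,ss in(('piv',.106,[(274.5,220.1),(339.7,230.3),(399.6,246.3)],[(359.6,273.9),(293.6,270.8)]),('base',.096,[(286.6,181.9),(347.7,199.1),(405.1,213.1)],[(221,300.4),(359.7,310.4),(289.3,304.1)]),('tip',.16,[(399.2,254.8),(271,222.8),(338.2,215.3)],[(360.3,252.3),(230,240.6),(291.8,264.2)])):
    for c,l in(('top',ts),('scene',ss)):
        for p in l: print(n,c,p,np.round(ray(c,p,z),4))
E
```

```text
piv top (274.5, 220.1) [0.5726 0.1266 0.106 ]
piv top (339.7, 230.3) [ 0.5451 -0.0274  0.106 ]
piv top (399.6, 246.3) [ 0.5042 -0.1676  0.106 ]
piv scene (359.6, 273.9) [0.5796 0.1194 0.106 ]
piv scene (293.6, 270.8) [ 0.5455 -0.0258  0.106 ]
base top (286.6, 181.9) [0.6658 0.0972 0.096 ]
base top (347.7, 199.1) [ 0.621  -0.0485  0.096 ]
base top (405.1, 213.1) [ 0.5843 -0.1845  0.096 ]
base scene (221, 300.4) [ 0.5913 -0.192   0.096 ]
base scene (359.7, 310.4) [0.6674 0.0995 0.096 ]
base scene (289.3, 304.1) [ 0.6261 -0.0466  0.096 ]
tip top (399.2, 254.8) [ 0.4803 -0.1587  0.16  ]
tip top (271, 222.8) [0.5591 0.13   0.16  ]
tip top (338.2, 215.3) [ 0.5731 -0.0231  0.16  ]
tip scene (360.3, 252.3) [0.5616 0.1215 0.16  ]
tip scene (230, 240.6) [ 0.4781 -0.1584  0.16  ]
tip scene (291.8, 264.2) [ 0.5689 -0.0306  0.16  ]
```

The scene picture shows the funnel at (220,290) on the -y station, with its lever tip at (230,241) leaning to the front, so that lever is closed. The middle lever, tip (292,264), leans back and is open. The +y lever, tip (360,252), is closed and stays untouched.

```bash
cat >> h.py <<'E'
from scipy.optimize import least_squares
from scipy.spatial.transform import Rotation as Ro
def fit():
    obs=[('top',(274.5,220.1),(-.045,.15,.106)),('top',(339.7,230.3),(-.045,0,.106)),('top',(399.6,246.3),(-.045,-.15,.106)),
    ('scene',(359.6,273.9),(-.045,.15,.106)),('scene',(293.6,270.8),(-.045,0,.106)),
    ('top',(286.6,181.9),(.04,.15,.096)),('top',(347.7,199.1),(.04,0,.096)),
    ('scene',(221,300.4),(.04,-.15,.096)),('scene',(359.7,310.4),(.04,.15,.096)),('scene',(289.3,304.1),(.04,0,.096))]
    def W(p,q):
        c,s=np.cos(p[2]),np.sin(p[2]);return np.array([p[0]+c*q[0]-s*q[1],p[1]+s*q[0]+c*q[1],q[2]])
    r=least_squares(lambda p:np.concatenate([proj(c,W(p,q))-px for c,px,q in obs]),[.58,-.04,-.23],loss='soft_l1')
    return r.x,W,r.fun
def togo(target,yaw=None):
    o=get_obs();R=Ro.from_euler('xyz',o['orientation'],degrees=True)
    print('t',o['clock'],'pos',np.round(o['tool_pos'],4),'rpy',np.round(o['orientation'],2),'F',np.round(o['force'],1),'j6',round(o['joint_pos'][5],1))
    print('shift mm',np.round(R.inv().apply(np.array(target)-o['tool_pos'])*1e3,1))
    if yaw is not None: print('turn',np.round((R.inv()*Ro.from_euler('xyz',[180,0,yaw],degrees=True)).as_rotvec(),3))
E
python3 - <<'E'
from h import *
p,W,f=fit();print(p,np.degrees(p[2]),np.round(f,1))
for y in(-.15,0,.15):print(W(p,(-.045,y,.106)))
print('start1',W(p,(-.045-.070,-.15,.22)))
togo(W(p,(-.045-.070,-.15,.22)),np.degrees(p[2])+180)
E
python3 -m crank '[0,0,0,-43,43,0,0, 0,0,0,-43,43,0,0, 0,0,0,-43,43,0,0, 0,0,0,-43,43,0,0, 0,0,0,-43,43,0,0]'
```

```text
[ 0.58739705 -0.03662354 -0.25490033] -14.604713058050448 [ 2.8 -3.9 -0.9  0.5  1.2 -0.8  0.4  0.7  0.1 -0.6 -0.5  0.8 -0.8 -2.1
  0.  -1.2 -0.9 -1.3 -0.1  0. ]
[ 0.50602873 -0.17043011  0.106     ]
[ 0.54385107 -0.02527684  0.106     ]
[0.58167342 0.11987642 0.106     ]
start1 [ 0.43829054 -0.15277968  0.22      ]
t 0.7 pos [ 0.2484 -0.6276  0.2266] rpy [-180.      0.   -158.41] F [-0.5 -0.1  0.9] j6 -16.5
shift mm [-351.3  371.7    6.6]
turn [-0.     0.     0.632]
clock: 1.32
tool_pos: [0.3697, -0.3469, 0.2269]
orientation: [-180.0, 0.0, -158.4]
force: [1.7, -0.3, -0.2]
opening: 0.0432
gripper_force: 0.0
```

```bash
python3 -m crank '[0,0,0,-43,43,0,0, 0,0,0,-43,43,0,0, 0,0,0,-43,43,0,0, 0,0,0.158,0,0,0,0, 0,0,0.158,0,0,0,0]' && python3 -m crank '[0,0,0.158,0,0,0,0, 0,0,0.158,0,0,0,0]' && python3 - <<'E'
from h import *
import cv2
from plant import spotter
p,W,f=fit();togo(W(p,(-.115,-.15,.145)),np.degrees(p[2])+180)
im=eyes.snapshot('wrist');cv2.imwrite('pics/w1.png',im)
for t in('tip_a','pivot_a'):
    for d in spotter.place_of('wrist',t)[:4]:
        print(t,np.round(d['location']),round(d['p'],2),np.round(ray('wrist',d['location'],.16 if t[0]=='t' else .106),4))
E
```

```text
clock: 1.95
tool_pos: [0.4421, -0.18, 0.2268]
orientation: [-180.0, 0.0, -176.7]
force: [0.1, 0.2, 0.3]
opening: 0.0008
gripper_force: 0.0
clock: 2.2
tool_pos: [0.4417, -0.181, 0.2268]
orientation: [180.0, 0.0, 165.1]
force: [0.4, 0.7, 0.2]
opening: 0.0003
gripper_force: 0.0
t 2.2 pos [ 0.4417 -0.181   0.2268] rpy [1.7999e+02 2.0000e-02 1.6510e+02] F [0.4 0.7 0.2] j6 -106.3
shift mm [10.6 26.4 81.8]
turn [ 0.     0.    -0.005]
tip_a [590. 375.] 0.7 [ 0.5688 -0.0274  0.16  ]
tip_a [366. 292.] 0.58 [ 0.4726 -0.1581  0.16  ]
tip_a [372. 287.] 0.55 [ 0.4701 -0.1539  0.16  ]
pivot_a [553. 298.] 0.72 [ 0.539 -0.018  0.106]
pivot_a [358. 300.] 0.64 [ 0.5026 -0.1643  0.106 ]
```

View pics/w1.png

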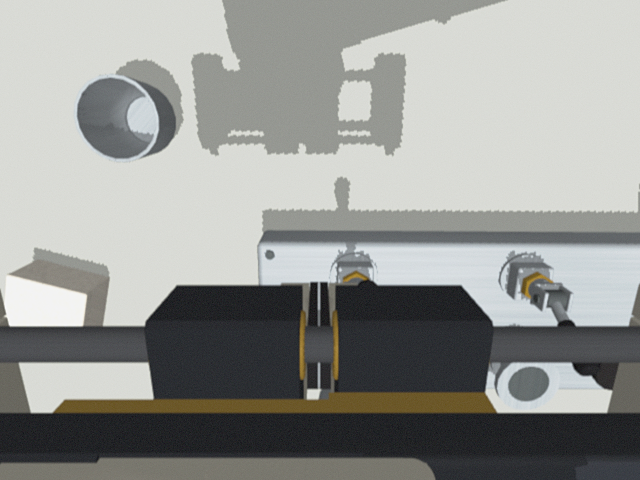

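The wrist view shows the fingers in front of the funnel station's lever (366,290), the middle lever leaning back at (590,370), and clear space to descend.

```bash
python3 -m crank '[0,0,0,10,28,20,0, 0,0,0,0,0,40,0, 0,0,0,0,0,22,0, 0,0,0,0,0,0,0]' && python3 -m crank '[0,0,0,-10,0,0,0, 0,0,0,-8,0,0,0, 0,0,0,-6,0,0,0, 0,0,0,-6,0,0,0]' && python3 -m crank '[0,0,0,-6,0,0,0, 0,0,0,-6,0,0,0, 0,0,0,0,0,0,0]' && python3 - <<'E'
from h import *
import cv2
p,W,f=fit();togo(W(p,(-.045-.0175,-.15,.145)))
im=eyes.snapshot('scene')[200:340,150:420];cv2.imwrite('pics/s1.png',cv2.resize(im,None,fx=2.8,fy=2.8))
E
```

```text
clock: 2.85
tool_pos: [0.4379, -0.1516, 0.1434]
orientation: [-179.9, -0.2, 165.5]
force: [0.0, -0.6, 0.1]
opening: 0.0
gripper_force: 0.0
clock: 3.35
tool_pos: [0.4673, -0.1592, 0.1448]
orientation: [-180.0, -0.1, 165.4]
force: [-4.8, 3.0, 4.1]
opening: 0.0005
gripper_force: 2.9
clock: 3.72
tool_pos: [0.4806, -0.1624, 0.1447]
orientation: [180.0, 0.1, 165.4]
force: [0.3, 0.0, 1.0]
opening: 0.0003
gripper_force: 0.3
t 3.725 pos [ 0.4806 -0.1624  0.1447] rpy [1.8000e+02 6.0000e-02 1.6538e+02] F [0.3 0.  1. ] j6 -108.2
shift mm [-9.1 -1.4 -0.3]
```

View pics/s1.png

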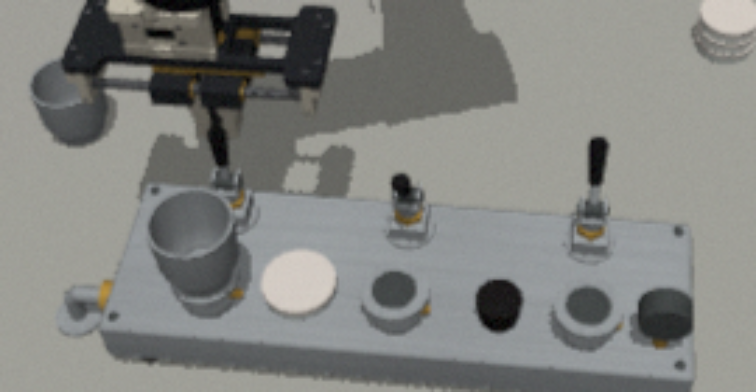

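```bash
python3 - <<'E'
from h import *
import cv2
a=eyes.snapshot('scene')[215:285,200:300];b=eyes.snapshot('top')[190:290,340:440];w=eyes.snapshot('wrist')[220:420,220:460]
f=lambda i:cv2.resize(i,(400,300),interpolation=cv2.INTER_CUBIC)
c=np.vstack([np.hstack([cv2.resize(a,(400,280)),cv2.resize(b,(280,280))*1]),np.zeros((0,680,3),np.uint8)])
w=cv2.resize(w,(360,300));c=np.vstack([c,np.hstack([w,np.zeros((300,320,3),np.uint8)])])
cv2.imwrite('pics/z1.png',c)
print(proj('top',(.4806,-.1624,.145)),get_obs()['force'])
E
```

```text
[399.94274626 255.13885477] [-0.63364205  0.81862694  0.65781192]
```

View pics/z1.png

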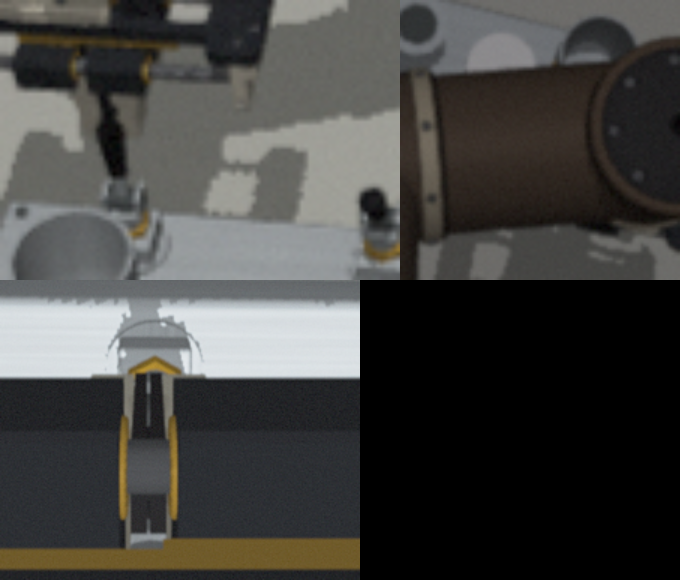

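```bash
python3 -m crank '[0,0,0,-4,0,0,0, 0,0,0,-4,0,0,0]' && python3 - <<'E'
from h import *
import cv2
p,W,f=fit();togo(W(p,(-.045-.0175,-.15,.145)))
for a in(-.5,-.25,0,.5):
    for dy in(-.15,):
        q=proj('scene',W(p,(-.045+.062*np.sin(a),dy,.106+.062*np.cos(a))));print(a,q,(q-[200,215])*4)
o=get_obs()['tool_pos']; 
for s in(-1,1):
  c,sn=np.cos(p[2]),np.sin(p[2]); q=proj('scene',o+np.array([c*.0095-sn*.02*s,sn*.0095+c*.02*s,0]));print('finger',q,(q-[200,215])*4)
cv2.imwrite('pics/z2.png',cv2.resize(eyes.snapshot('scene')[220:290,200:300],(800,560),interpolation=cv2.INTER_CUBIC))
E
```

```text
clock: 4.18
tool_pos: [0.4879, -0.1643, 0.1447]
orientation: [180.0, 0.0, 165.4]
force: [-0.6, -0.5, 0.4]
opening: 0.0006
gripper_force: 0.0
t 4.175 pos [ 0.4879 -0.1643  0.1447] rpy [1.8000e+02 4.0000e-02 1.6539e+02] F [-0.6 -0.5  0.4] j6 -107.9
shift mm [-1.6 -1.4 -0.3]
-0.5 [227.93904122 240.46344508] [111.75616487 101.85378032]
-0.25 [226.15925378 243.61585941] [104.63701511 114.46343763]
0 [224.49884502 248.29872288] [ 97.99538007 133.19489151]
0.5 [222.01046128 261.02401245] [ 88.04184511 184.09604979]
finger [218.89503101 251.28874207] [ 75.58012403 145.15496827]
finger [236.4476185  252.41801275] [145.79047401 149.67205099]
```

View pics/z2.png

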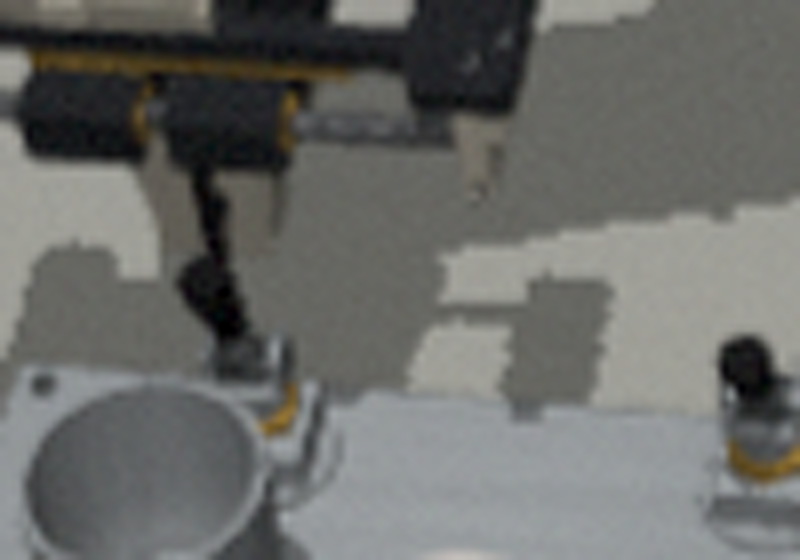

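The view shows the lever tip at (225,256), past the upright position (row 248). I'll push a little further to make sure it snaps.

```bash
python3 -m crank '[0,0,0,-4,0,0,0, 0,0,0,-4,0,0,0, 0,0,0,0,0,0,0]' && python3 - <<'E'
from h import *
import cv2
from plant import spotter
p,W,f=fit();togo(W(p,(-.045-.0175,-.15,.145)))
im=eyes.snapshot('scene')
print([(np.round(d['location'],1),round(d['p'],2)) for d in spotter.place_of('scene','tip_a')])
for y in(-.15,0):
  for a in(0,.25,.5):print(y,a,proj('scene',W(p,(-.045+.062*np.sin(a),y,.106+.062*np.cos(a)))))
cv2.imwrite('pics/z3.png',cv2.resize(im[220:290,200:300],(800,560),interpolation=cv2.INTER_CUBIC))
E
```

```text
clock: 4.6
tool_pos: [0.4955, -0.1663, 0.1445]
orientation: [-180.0, -0.0, 165.4]
force: [-0.9, 0.0, -0.3]
opening: 0.0004
gripper_force: 0.0
t 4.6 pos [ 0.4955 -0.1663  0.1445] rpy [-180.     -0.    165.37] F [-0.9  0.  -0.3] j6 -107.6
shift mm [ 6.2 -1.4 -0.5]
[(array([363.6, 252.6]), 0.61), (array([469.6, 264.9]), 0.59), (array([224.5, 260. ]), 0.43), (array([290.7, 265.3]), 0.38), (array([360.7, 309.5]), 0.25)]
-0.15 0 [224.49884502 248.29872288]
-0.15 0.25 [223.0795091  254.23382365]
-0.15 0.5 [222.01046128 261.02401245]
0 0 [292.54503943 252.64247343]
0 0.25 [291.724229   258.67765669]
0 0.5 [291.02293192 265.56247737]
```

View pics/z3.png

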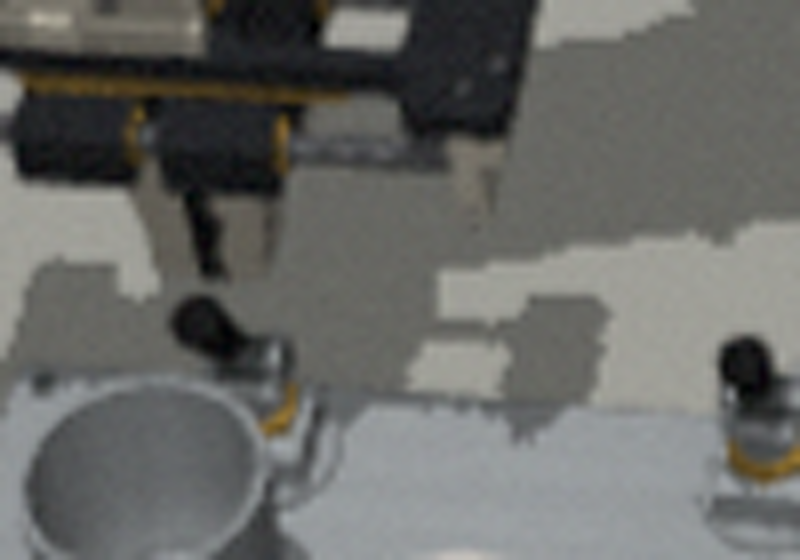

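It snapped home: the tip is at (224.5,260), level with the predicted open stop at row 261. Next, lift and go behind the middle lever.

```bash
python3 -m crank '[0,0,0,10,0,0,0, 0,0,0,0,0,-40,0, 0,0,0,0,0,-40,0, 0,0,0,-30,50,0,0, 0,0,0,-30,50,0,0]' && python3 -m crank '[0,0,0,-30,50,0,0, 0,0,0,-5,0,0,0]' && python3 - <<'E'
from h import *
from plant import spotter
p,W,f=fit();togo(W(p,(.027,0,.145)),np.degrees(p[2])+180)
eyes.snapshot('wrist')
for t in('tip_a','pivot_a'):
    for d in spotter.place_of('wrist',t)[:4]:
        print(t,np.round(d['location']),round(d['p'],2),np.round(ray('wrist',d['location'],.16 if t[0]=='t' else .106),4))
print(W(p,(-.015,0,.16)),W(p,(-.045,0,.16)))
E
```

```text
clock: 5.32
tool_pos: [0.5691, -0.0813, 0.226]
orientation: [179.9, 0.1, 165.3]
force: [0.6, -1.7, -0.8]
opening: 0.0005
gripper_force: 0.0
clock: 5.58
tool_pos: [0.6165, -0.0398, 0.2236]
orientation: [-180.0, -0.0, 165.5]
force: [-0.1, 0.6, -0.2]
opening: 0.0003
gripper_force: 0.0
t 5.575 pos [ 0.6165 -0.0398  0.2236] rpy [-1.7999e+02 -5.0000e-02  1.6554e+02] F [-0.1  0.6 -0.2] j6 -118.8
shift mm [ 1.9 -4.2 78.6]
turn [-0.    -0.001  0.003]
tip_a [315. 175.] 0.91 [ 0.5672 -0.031   0.16  ]
tip_a [ 48. 166.] 0.79 [ 0.5255 -0.174   0.16  ]
tip_a [609.  62.] 0.68 [0.5492 0.1316 0.16  ]
tip_a [319. 168.] 0.24 [ 0.564  -0.0279  0.16  ]
pivot_a [317. 118.] 0.97 [ 0.5372 -0.023   0.106 ]
pivot_a [ 94. 116.] 0.88 [ 0.498  -0.1672  0.106 ]
pivot_a [542. 121.] 0.63 [0.5772 0.1235 0.106 ]
[ 0.57288173 -0.03284131  0.16      ] [ 0.54385107 -0.02527684  0.16      ]
```

```bash
python3 -m crank '[0,0,0,2,-2,39,0, 0,0,0,0,0,39,0, 0,0,0,0,0,0,0]' && python3 -m crank '[0,0,0,10,0,0,0, 0,0,0,8,0,0,0, 0,0,0,6,0,0,0, 0,0,0,6,0,0,0]' && python3 -m crank '[0,0,0,6,0,0,0, 0,0,0,6,0,0,0, 0,0,0,4,0,0,0, 0,0,0,4,0,0,0]' && python3 -m crank '[0,0,0,4,0,0,0, 0,0,0,4,0,0,0, 0,0,0,0,0,0,0]' && python3 - <<'E'
from h import *
from plant import spotter
p,W,f=fit();togo(W(p,(-.045+.0175,0,.145)))
im=eyes.snapshot('scene')
print([(np.round(d['location'],1),round(d['p'],2)) for d in spotter.place_of('scene','tip_a')])
for a in(-.5,0,.5):print(a,proj('scene',W(p,(-.045+.062*np.sin(a),0,.106+.062*np.cos(a)))))
E
```

```text
clock: 6.1
tool_pos: [0.6098, -0.0452, 0.1444]
orientation: [-179.9, -0.3, 165.3]
force: [-0.3, 0.2, 1.2]
opening: 0.0006
gripper_force: 0.0
clock: 6.6
tool_pos: [0.5837, -0.0361, 0.1474]
orientation: [180.0, 0.1, 165.4]
force: [2.2, -1.3, 0.2]
opening: 0.0002
gripper_force: 1.8
clock: 7.1
tool_pos: [0.5657, -0.031, 0.1476]
orientation: [179.9, 0.2, 165.4]
force: [2.2, 0.8, 1.6]
opening: 0.0006
gripper_force: 1.5
clock: 7.48
tool_pos: [0.5554, -0.0294, 0.146]
orientation: [-180.0, -0.1, 165.4]
force: [0.5, -0.7, -0.0]
opening: 0.0003
gripper_force: 0.0
t 7.475 pos [ 0.5554 -0.0294  0.146 ] rpy [-1.7996e+02 -1.1000e-01  1.6537e+02] F [ 0.5 -0.7 -0. ] j6 -121.7
shift mm [-5.2  1.1  0.9]
[(array([362.9, 247.9]), 0.55), (array([223.1, 260.4]), 0.54)]
-0.5 [294.29963396 244.6196928 ]
0 [292.54503943 252.64247343]
0.5 [291.02293192 265.56247737]
```

```bash
python3 -m crank '[0,0,0,2,0,0,0, 0,0,0,-10,0,0,0, 0,0,0,0,0,-40,0, 0,0,0,0,0,-40,0, 0,0,0,-40,0,-20,0]' && python3 -m crank '[0,0,0,-40,0,-20,0, 0,0,0,0,0,0,0]' && python3 - <<'E'
from h import *
import cv2
from plant import spotter
for c in('scene','wrist'):
  im=eyes.snapshot(c)
  print([(np.round(d['location'],1),round(d['p'],2)) for d in spotter.place_of(c,'tip_a')])
  if c=='scene': cv2.imwrite('pics/s4.png',cv2.resize(im[200:340,150:420],None,fx=2.9,fy=2.9,interpolation=cv2.INTER_CUBIC))
  else: cv2.imwrite('pics/w4.png',im)
E
```

```text
clock: 8.2
tool_pos: [0.6039, -0.0412, 0.2503]
orientation: [179.9, 0.2, 165.5]
force: [1.2, 0.3, 0.3]
opening: 0.0002
gripper_force: 0.0
clock: 8.45
tool_pos: [0.6448, -0.0524, 0.267]
orientation: [180.0, 0.1, 165.3]
force: [-1.1, -0.5, -0.4]
opening: 0.0007
gripper_force: 0.0
[(array([362.8, 251. ]), 0.53), (array([224.3, 257.6]), 0.52), (array([296.3, 245.7]), 0.5)]
[(array([ 89.7, 116.8]), 0.91), (array([579.9,  19. ]), 0.91), (array([324.8,  20.6]), 0.84)]
```

View pics/s4.png

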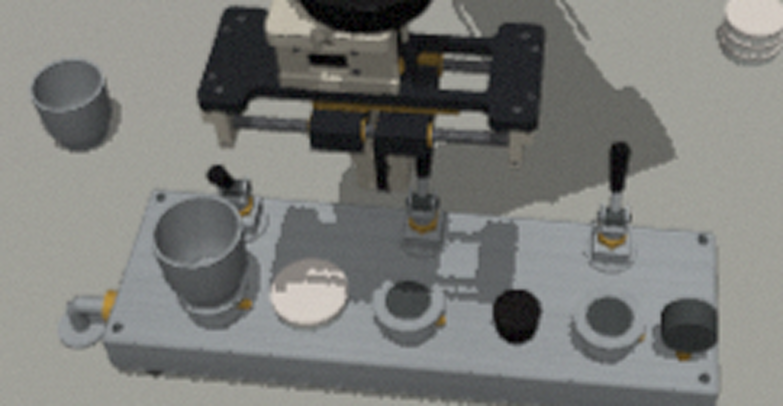

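View pics/w4.png

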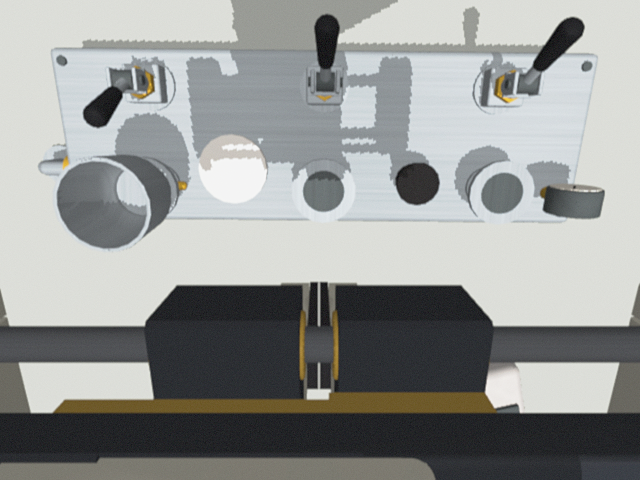

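The wrist view shows the funnel station's lever leaning back, tip (90,117), so it is open. The middle lever, tip (325,21), and the +y lever, tip (580,19), both lean to the front, so both are closed. Nothing else has moved and the arm is clear.

```bash
python3 -c "
from plant import ctrl;print(ctrl.close_job())"
```

```text
the job is handed in; nothing more can be done
None
```

The job is handed in: the funnel station's lever snapped open, the middle empty station's lever snapped closed, and the other closed lever, the funnel and everything around them were left where they stood (about 8.6 s on the robot's clock).

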